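Close the drive cover of the edge-finishing machine and hold it down on its seal

ROBOT

A 6-joint arm with a two-finger parallel gripper is mounted at the origin on the work surface. World frame = base frame: x ahead of the robot, y to its left, z up, the work surface at z = 0. Lengths are in m, angles in rad, forces in N, time in s.
With the tool pointing down it reaches from about 0.375 to 0.975 m from the base axis. Payload 3.8 kg.
Tool frame: the origin (TCP) lies midway between the tips of the shut fingers; the grasp point (between the pads) lies 19 mm behind it; z points along the fingers, y is the line along which they close (so a half turn about z gives the same grasp; the last joint's range is limited). The gripper opens to 85 mm and grips with 20 to 120 N. Pads are 22 mm wide; open, the fingers measure 114 mm over their backs; the gripper's body (76 mm by 85 mm) begins 54 mm behind the grasp point. The pads swing forward as they close: fully open they stand 13 mm farther back than shut.
Start: joints at [-1.218, 0.264, 1.604, -0, 1.274, -0.037], TCP at [0.256, -0.624, 0.231] pointing down, gripper open.
Joint ranges: [-2.63, 2.63], [-0.94, 2.18], [0.31, 2.57], [-1.31, 4.45], [0, 2.66], [-2.55, 2.55]. Speed limits (rad/s): [2.57, 2.57, 3.14, 3.14, 3.14, 3.14].

INTERFACE

Orientations are given as a rotation vector (axis times angle).
In Python, from workcell import bot, cams gives the robot as it stands.
- The arm moves only by the tool play_rows, never from a script. Its argument "rows" is a list of rows, each a list of 2 entries, a list of its own where there are three numbers: the shift along the tool's x, y, z scaled (see below), then the turn, a rotation vector about the tool's x, y, z scaled (see below). A call has 1 to 20 rows; each row is the pose to reach, as a shift and turn from the pose commanded when the call began, along the tool's axes at that moment; what a row does not reach only later rows make up. The controller multiplies each number of a shift by 250 mm and each number of a turn by 45 degrees. A row lasts 1/12 s, in which the tool goes at most 41.7 mm and 7.16 degrees, less where a joint would pass 70% of its speed; a pose out of reach is approached as far as the arm can. A call with a number of a shift or a turn outside -1 to 1 is refused whole. A call with a gripper value outside its range is refused whole. "claw" is the opening, from -1 (shut) to 1 (fully open), set as the call begins (left out, the last holds). The fingers move at their own pace and stop on an object; "newtons" is the grip in N (left out, the last holds). Time passes only in rows, so rows that repeat a pose let the fingers close. It gives the time, the measured TCP pose, the force, the opening and the grip force at its end, in the units of the state.
- bot.read_state(): the state, without advancing time (a new reading comes with each control period).
- cams.read_camera(name): name is "side" or "top" or "wrist"; returns a dict with "image" (480x640x3 uint8, red, green, blue), "K" (3x3 intrinsics, pixels), "k1" (the pictures are not rectified: a ray, as slopes to the right and down, at radius r is drawn at 1 + k1 r^2 times it, then the intrinsics apply), "T" (4x4, takes a point from camera to world coordinates); the wrist camera has in their place "mount" (4x4, takes a point from camera to tool coordinates, whose origin is the TCP and whose axes are the flange's). Camera axes: x right, y down, z forward; pixel columns grow to the right and rows downward; lengths in m; the calibration is good to about 2 mm. A picture is of the moment at which its call begins: read the wrist's pose just before it. There is no depth.
- bot.finish_job(): hands the job in; it is judged then, once.
The state is a dict: "time": time; "q": joint angles; "joint_vel": joint speeds; "joint_torque": joint torques, N m; "tool_pos": TCP position; "tcp_rot": TCP orientation; "wrist_force": force on the tool from outside, world axes, zero at the start; "torque": the same for the moment, N m; "width": opening from 0.0 (shut) to 1.0 (fully open); "grip_force": force on a finger pad.
Only numpy, scipy, OpenCV 4.12 (cv2) and the standard library are available. Lean on these libraries where they do the work, as an engineer would, in place of code of your own. Each camera call takes 0.05 s, during which the arm holds its last target. There are 200 camera calls.

TASK

On the bench machine, close the drive cover on its top: first slide the cover's barrel bolt fully home through its keeper, then turn the wing of the quarter-turn fastener until it lines up with its slot (the two small ribs on the cover beside the wing show the slot's line). Then press that end of the cover all the way down against the frame, leaving the wing in line and the bolt home, and finish while still holding it pressed there, because it springs up on its new seal and I want to check the seal all round before I lock it. Leave the other things on the bench and on the machine where they are.

Things in the scene. Friction and masses are not known exactly. Their poses are not given: they have to be found in the camera images.
- machine: Leather-edge finishing machine, fixed to the bench: green housing 260 (x) by 360 (y) mm, deck 118 mm above the bench; wooden wheel on the +y end, sanding drum on the -y end (spindles 62 mm up, to 275 mm from the centre). A raised steel frame, top at 124 mm, rims the opening in the deck. Origin: centre of the underside; y along the length, z up. Place and yaw vary.
- cover: Drive cover, aluminium plate 150 (x) by 250 (y) by 4 mm. Origin: middle of its bolt-end edge, underside; plate runs from there along its -y; z up. It tilts about that edge: the springy seal holds the free end about 17 mm proud; at the fastener 2 N starts it down, about 9 N keeps it fully down, solid on the frame; let go, it rises. With the wing out of line it goes down only about 2 mm.
- bolt (a joint): Barrel bolt on the cover, travel in m along the cover's +y: 0 drawn back, 0.035 fully home through the keeper (a steel staple on the deck, 12 to 24 mm beyond the cover's edge, top 153 mm above the bench). A stop at each end, about 2 N of friction; it stays where it is left.
- bolt_knob (a point): Grip point on the bolt's knob, an upright steel pin 13 mm thick, its top 14 mm above this point, the cover's top face 32 mm below. Moves with the bolt; axes are the cover's. The bolt runs along y in two straps 22 mm wide (x), 18 mm tall above the cover; the -y strap is 27 mm from the knob's axis when drawn back, the +y strap 28 mm when home.
- wing (a joint): Wing of the quarter-turn fastener, angle in rad about the cover's z, anticlockwise from above positive: 0 in line with its slot (along the cover's y), pi/2 square across it. Range -0.5 to 1.6, no detent; friction about 0.06 N m; stays where it is left. Its cross pin enters the slot when the wing is within about 0.2 rad of 0.
- wing_grip (a point): Grip point of the wing, on its turning axis; axes turn with the wing. Flat steel wing 36 mm long (its y), 8 mm thick (its x), 24 mm tall, top 8 mm above this point, the cover's top face 26 mm below (a round plate, 40 mm across, 3 mm high, is at its foot). On the cover's centre line, 215 mm from the bolt end. The cover is flat and clear from 20 to 75 mm to either x side.
- slot (a point): Middle of the slot in the slot plate, hidden below the wing, at the height of the frame's top; axes are the machine's, slot along y. Two ribs 4 by 10 mm on the cover, 28 mm either side of the wing's axis, show its line.
- cover_edge (a point): Middle of the cover's free edge (the -y end), underside. Its height in the machine's frame is 124 mm when the cover is fully down and about 141 mm when it stands proud.
- wax_tin: Flat round aluminium tin, 47 mm across, 25 mm high, standing on the machine's deck beside the cover, on its +x side. Origin: centre of its underside. To be left alone.
- brush: Hand brush lying on the bench behind the machine. To be left alone.
- thread_spool: White thread spool, 48 mm across, 60 mm high, standing on the machine's deck beside the cover, on its -x side. Origin: centre of its underside. To be left alone.
- cork_block: Cork sanding block 60 by 110 by 35 mm on the right of the bench. To be left alone.
- mallet: Wooden mallet lying on the left of the bench, head 60 mm across and 85 mm long. To be left alone.
- glue_jar: Glue jar with a steel lid, 72 mm across, 95 mm high, on the right of the bench. To be left alone.

How it is judged:
On the way, in this order (a step that is already met when the one before it is completed fails the run):
1. the bolt is slid home through its keeper (value of joint bolt above 0.031 m), for 0.2 s.
2. the wing is turned into line with its slot (value of joint wing between -0.25 and 0.25 rad), for 0.1 s.
At the end, for the whole second after the job is handed in: The bolt is within 4 mm of fully home, the wing within 0.25 rad of its slot's line, the cover's free edge within 2.5 mm of fully down on the frame, and the robot holds it down, pressing on the cover (or what it carries) with more than 4 N, through the last second (all of step 2 and value of joint bolt above 0.031 m and z of cover_edge in the frame of machine below 0.1265 m and contact force between any of the fingers, the arm and cover above 4 N); the arm keeps its last pose, push and grip.
It fails at once if a thing to be left alone is moved by more than 30 mm (distance of any of wax_tin, brush, thread_spool, cork_block, mallet, glue_jar from where it was at the start of the episode above 0.03 m).
It also fails if it takes over 45 s, if anything falls off the work surface, if the arm or the gripper's body presses on something with over 40 N, if the wrist force passes 120 N, or if a joint passes its speed limit or range.

## Working session

There is one attempt and no reset: what is moved stays moved. The work goes in short steps, Python scripts to look and compute and a tool call to move; the robot and the scene stay as the last step left them, time stands still between calls to the robot, and variables do not carry over. Pictures are saved under pics/ and viewed, at most 10 in all, crops included, and the job is handed in when it is done.

Besides the shell and the picture viewer there is one more tool, called after "Request:" as a command line: name --argument value ..., lists and objects as JSON in quotes. play_rows: Moves the arm, as the interface text tells. Its arguments: {"type":"object","properties":{"rows":{"type":"array","items":{"type":"array"}},"claw":{"type":"number"},"newtons":{"type":"number"}},"required":["rows"]}

```bash
mkdir -p pics; python3 - <<'E'
from workcell import bot,cams
import cv2
print(bot.read_state())
for n in ["top","side"]:
    c=cams.read_camera(n); cv2.imwrite(f"pics/{n}0.png",c["image"][:,:,::-1]); print(n,c["K"],c["k1"],c["T"])
c=cams.read_camera("wrist");print(c["mount"],c["K"],c["k1"])
E
```

```text
{'time': 0.0, 'q': array([-1.21791755e+00,  2.64716340e-01,  1.60541412e+00, -5.32735857e-06,
        1.27370237e+00, -3.69443055e-02]), 'joint_vel': array([ 9.56676623e-04, -4.45233771e-04, -3.67829557e-05,  1.20990904e-04,
       -4.01795183e-04, -5.70261360e-04]), 'joint_torque': array([ 1.52395474e-03, -5.15103328e+01, -3.67310214e+01, -1.03475790e-05,
        1.26638927e-02, -4.22573908e-05]), 'tool_pos': array([ 0.25622575, -0.6236659 ,  0.22996517]), 'tcp_rot': array([-3.07993585e+00, -6.08036973e-01,  5.61061264e-04]), 'wrist_force': array([ 0.30481902, -0.22797817, -0.04982455]), 'torque': array([-0.02724789,  0.02429467,  0.01027045]), 'grip_force': 0.0, 'width': 1.0012613155842955}
top [[513.97006361   0.         325.40491301]
 [  0.         513.97006361 242.55143813]
 [  0.           0.           1.        ]] 0.0506194908863218 [[-0.02232468 -0.99850436  0.04990633  0.49436534]
 [-0.9996925   0.02175658 -0.01189776  0.03879947]
 [ 0.01079418 -0.0501566  -0.99868303  1.67707142]
 [ 0.          0.          0.          1.        ]]
side [[620.66080511   0.         324.25372622]
 [  0.         620.66080511 248.39211996]
 [  0.           0.           1.        ]] -0.06688945343894794 [[ 0.97511313 -0.11481638  0.18966176  0.26376387]
 [-0.22166754 -0.52121052  0.82413779 -1.36795891]
 [ 0.00422918 -0.84566943 -0.53369029  1.03083638]
 [ 0.          0.          0.          1.        ]]
[[-1.69334253e-04 -9.59444825e-01 -2.81896434e-01  7.17370063e-02]
 [ 9.99999985e-01 -1.56026764e-04 -6.96538762e-05  5.99174990e-04]
 [ 2.28456626e-05 -2.81896441e-01  9.59444837e-01 -1.41322761e-01]
 [ 0.00000000e+00  0.00000000e+00  0.00000000e+00  1.00000000e+00]] [[337.7335334    0.         317.35843773]
 [  0.         337.7335334  239.16939021]
 [  0.           0.           1.        ]] -0.002454021880088158
```

View pics/top0.png

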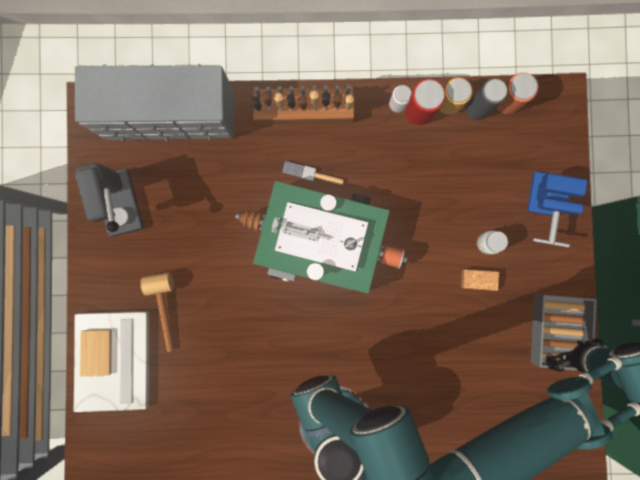

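View pics/side0.png

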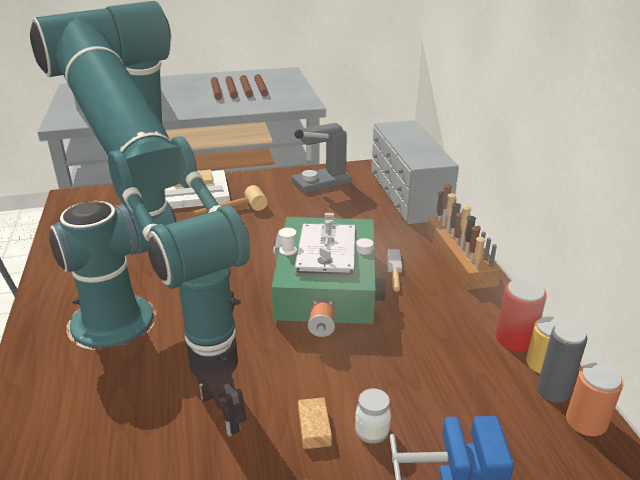

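```bash
cat > h.py <<'E'
import numpy as np,cv2
from scipy.spatial.transform import Rotation as R
from workcell import bot,cams
def topix(K,k1,T,P):
    p=np.linalg.inv(T)@np.append(P,1); s=p[:2]/p[2]; s=s*(1+k1*(s@s)); return K[:2,:2]@s+K[:2,2]
def ray(K,k1,T,uv,z):
    d=(np.array(uv,float)-K[:2,2])/np.array([K[0,0],K[1,1]]); s=d.copy()
    for _ in range(20): s=d/(1+k1*(s@s))
    v=T[:3,:3]@np.append(s,1); o=T[:3,3]; return o+v*(z-o[2])/v[2]
def wrist(name=None):
    st=bot.read_state(); c=cams.read_camera("wrist")
    W=np.eye(4);W[:3,:3]=R.from_rotvec(st["tcp_rot"]).as_matrix();W[:3,3]=st["tool_pos"]
    if name: cv2.imwrite(name,c["image"][:,:,::-1])
    return c["image"],c["K"],c["k1"],W@c["mount"]
def move(pos,Rm=None):
    "shift/turn in units of the tool, from measured pose"
    st=bot.read_state(); A=R.from_rotvec(st["tcp_rot"])
    s=A.inv().apply(np.array(pos)-st["tool_pos"])/.25
    t=np.zeros(3) if Rm is None else (A.inv()*Rm).as_rotvec()/np.radians(45)
    return s.round(4),t.round(4)
def down(yaw): # tool z down, tool y (closing line) at world angle yaw+... tool x at angle yaw
    x=np.array([np.cos(yaw),np.sin(yaw),0]);z=np.array([0,0,-1.]);return R.from_matrix(np.c_[x,np.cross(z,x),z])
E
python3 - <<'E'
from h import *
c=cams.read_camera("top");im=c["image"]
cv2.imwrite("pics/top1.png",cv2.resize(im[165:305,220:420,::-1],(800,560),interpolation=cv2.INTER_CUBIC))
g=lambda p,z:ray(c["K"],c["k1"],c["T"],p,z).round(3)
for n,p,z in [("c1",(287,204),.128),("c2",(369,221),.14),("c3",(360,271),.14),("c4",(275,252),.128),("wing",(350,243),.165),("m",(322,237),.118)]: print(n,g(p,z))
E
```

```text
c1 [0.691 0.134 0.128]
c2 [ 0.633 -0.112  0.14 ]
c3 [ 0.484 -0.081  0.14 ]
c4 [0.547 0.173 0.128]
wing [ 0.567 -0.052  0.165]
m [0.589 0.03  0.118]
```

View pics/top1.png

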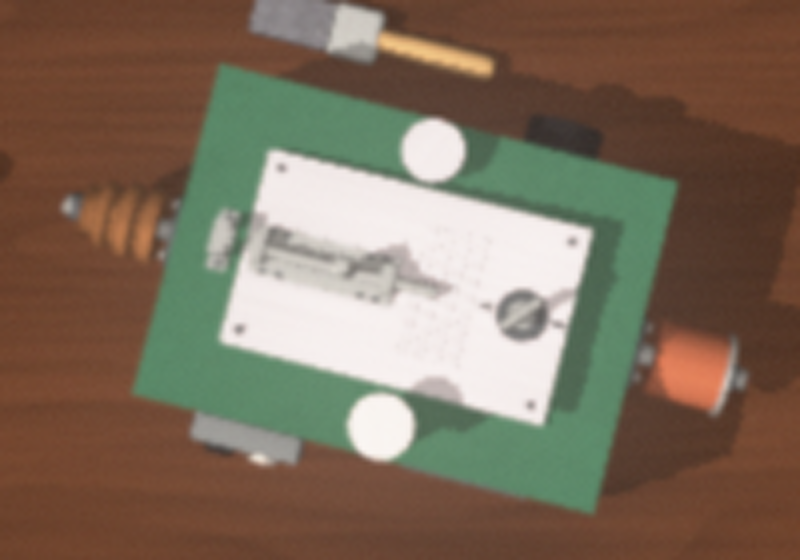

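```bash
python3 - <<'E'
from h import *
print(move([.592,.04,.29],down(np.radians(76.3))))
E
```

```text
(array([ 2.2511, -1.9467, -0.2354]), array([-1.7000e-03, -9.0000e-04, -1.1993e+00]))
```

Request:
play_rows --rows '[[[0.75,-0.65,-0.08],[0,0,0]],[[0.75,-0.65,-0.08],[0,0,0]],[[0.75,-0.65,-0.08],[0,0,0]],[[0.75,-0.65,-0.08],[0,0,0]],[[0.75,-0.65,-0.08],[0,0,0]],[[0.75,-0.65,-0.08],[0,0,0]]]'

```text
time: 0.7
tool_pos: [0.3686, -0.4008, 0.2513]
tcp_rot: [-3.082, -0.608, -0.0]
wrist_force: [1.3, -0.5, -0.8]
width: 1.002
grip_force: 0.0
```

Request:
play_rows --rows '[[[0.75,-0.65,-0.08],[0,0,0]],[[0.75,-0.65,-0.08],[0,0,0]],[[0.75,-0.65,-0.08],[0,0,0]],[[0.75,-0.65,-0.08],[0,0,0]],[[0.75,-0.65,-0.08],[0,0,0]],[[0.75,-0.65,-0.08],[0,0,0]]]'

```text
time: 1.2
tool_pos: [0.4803, -0.1791, 0.2715]
tcp_rot: [3.082, 0.608, 0.001]
wrist_force: [0.6, -0.6, 0.6]
width: 1.006
grip_force: 0.0
```

Request:
play_rows --rows '[[[0.75,-0.65,-0.08],[0,0,-0.95]],[[0.75,-0.65,-0.08],[0,0,-0.95]],[[0.75,-0.65,-0.08],[0,0,-0.95]],[[0.75,-0.65,-0.08],[0,0,-0.95]],[[0.75,-0.65,-0.08],[0,0,-0.95]],[[0.75,-0.65,-0.08],[0,0,-0.95]],[[0.75,-0.65,-0.08],[0,0,-0.95]]]'

```text
time: 1.78
tool_pos: [0.594, 0.0468, 0.2916]
tcp_rot: [-2.638, -1.702, -0.006]
wrist_force: [-0.3, -0.1, 1.0]
width: 0.997
grip_force: 0.0
```

```bash
python3 - <<'E'
from h import *
print(bot.read_state()["time"],bot.read_state()["tool_pos"],move([.592,.04,.29],down(np.radians(76.3))))
im,K,k,T=wrist("pics/w0.png")
c=cams.read_camera("top");
cv2.imwrite("pics/junk.png",im)
E
```

```text
1.7833 [0.59401619 0.04676596 0.29164139] (array([-0.028 ,  0.0038,  0.0064]), array([ 0.0013, -0.0054, -0.2364]))
```

View pics/w0.png

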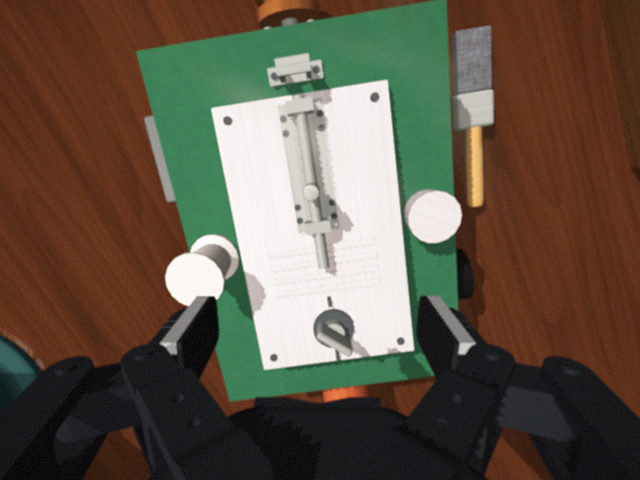

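```bash
python3 - <<'E'
from h import *
im,K,k,T=wrist()
g=lambda p,z:ray(K,k,T,p,z)
P=[g((212,108),.128),g((388,81),.128),g((413,350),.145),g((264,370),.145)]
for p in P: print(p.round(4))
a=(P[0]+P[1])/2;b=(P[2]+P[3])/2; v=(a-b)[:2];print("edge mid",a.round(4),"len",np.linalg.norm(v),"yaw",np.degrees(np.arctan2(v[1],v[0])))
e=(P[1]-P[0]);print("bolt edge yaw",np.degrees(np.arctan2(e[1],e[0])), np.linalg.norm(e))
kn=g((311,188),.182);print("knob",kn.round(4),"dist from edge",np.linalg.norm(kn-a))
u=v/np.linalg.norm(v); w=a[:2]-.215*u; w3=np.append(w,.128+.215*.068+.034)
print("wing axis",w3, "pix",topix(K,k,T,w3),"knob axis dist",(kn[:2]-a[:2])@u)
cv2.imwrite("pics/w0c.png",cv2.resize(im[285:385,265:405,::-1],(784,560),interpolation=cv2.INTER_CUBIC))
E
```

```text
[0.5522 0.167  0.128 ]
[0.6945 0.1243 0.128 ]
[ 0.6242 -0.1126  0.145 ]
[ 0.4808 -0.0719  0.145 ]
edge mid [0.6233 0.1456 0.128 ] len 0.248183739664273 yaw 73.42988433449997
bolt edge yaw -16.72971802833844 0.14858860775735003
knob [0.6034 0.0773 0.182 ] dist from edge 0.08930993754051472
wing axis [ 0.56198673 -0.06042788  0.17662   ] pix [335.05316088 350.52829702] knob axis dist -0.07113429111419085
```

View pics/w0c.png

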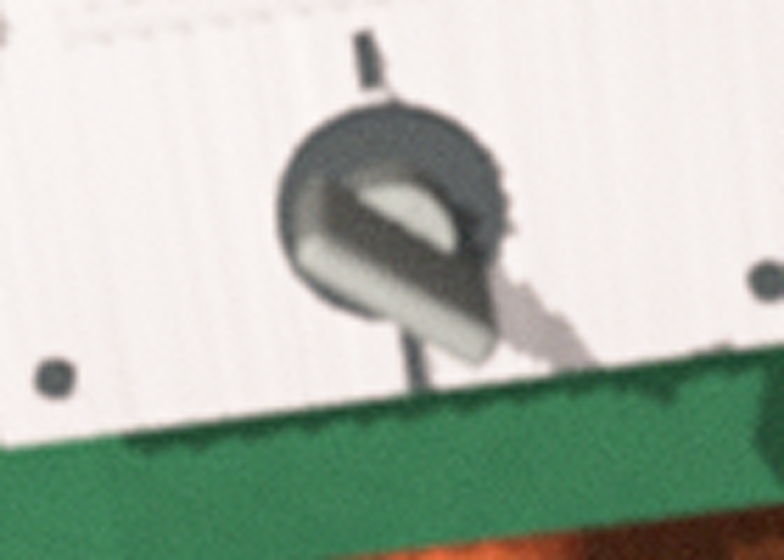

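```bash
python3 - <<'E'
from h import *
im,K,k,T=wrist()
z=.1766
A=ray(K,k,T,(318.6,329.5),z);B=ray(K,k,T,(352.5,349.5),z)
d=A-B;m=(A+B)/2
print(m,np.linalg.norm(d),"wing ang",np.degrees(np.arctan2(d[1],d[0]))-73.4)
kn=ray(K,k,T,(311,188),.179);print("knob",kn)
yaw=np.radians(73.4)
# knob grasp: grip point z= top-14mm; TCP 19 below minus 2 higher
zg=kn[2]-.014-.019+.002
print("zTCP",zg); print("above",move([kn[0],kn[1],zg+.06],down(yaw)));print(move([kn[0],kn[1],zg],down(yaw)))
E
```

```text
[ 0.5662041  -0.05190895  0.1766    ] 0.035591723151793576 wing ang 47.98586816854578
knob [0.60271013 0.07568957 0.179     ]
zTCP 0.148
above (array([ 0.1506, -0.0178,  0.3309]), array([-0.0012,  0.0014, -0.186 ]))
(array([ 0.1509, -0.0176,  0.5709]), array([-0.0012,  0.0014, -0.186 ]))
```

Request:
play_rows --rows '[[[0.15,-0.018,0.3],[0,0,-0.186]],[[0.15,-0.018,0.3],[0,0,-0.186]],[[0.15,-0.018,0.3],[0,0,-0.186]],[[0.15,-0.018,0.45],[0,0,-0.186]],[[0.15,-0.018,0.57],[0,0,-0.186]],[[0.15,-0.018,0.57],[0,0,-0.186]],[[0.15,-0.018,0.57],[0,0,-0.186]]]'

```text
time: 2.57
tool_pos: [0.6014, 0.0745, 0.1477]
tcp_rot: [-2.519, -1.874, 0.006]
wrist_force: [0.3, -0.8, -0.2]
width: 0.996
grip_force: 0.0
```

```bash
python3 - <<'E'
from h import *
print(bot.read_state()["wrist_force"],move([.6027,.0757,.148],down(np.radians(73.4))))
wrist("pics/w1.png")
E
```

```text
[ 0.32121404 -0.7992487  -0.20846413] (array([ 0.0062,  0.0034, -0.0011]), array([-0.0052,  0.0026, -0.0019]))
```

View pics/w1.png

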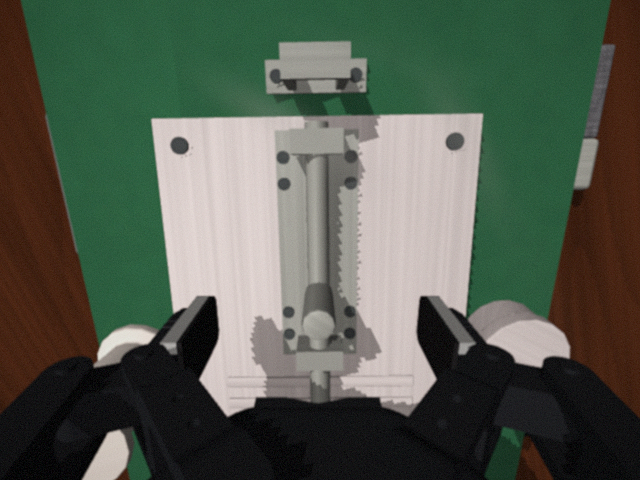

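```bash
python3 - <<'E'
from h import *
im,K,k,T=wrist()
st=bot.read_state()
A=R.from_rotvec(st["tcp_rot"])
for z in (.176,.179,.182): print(A.inv().apply(ray(K,k,T,(319,322),z)-st["tool_pos"]).round(4))
E
```

```text
[ 0.0036  0.0001 -0.0246]
[ 0.0053  0.0001 -0.0276]
[ 0.0071  0.0001 -0.0306]
```

Request:
play_rows --rows '[[[0.012,0,0],[0,0,0]],[[0.012,0,0],[0,0,0]],[[0.012,0,0],[0,0,0]],[[0.012,0,0],[0,0,0]],[[0.012,0,0],[0,0,0]],[[0.012,0,0],[0,0,0]],[[0.012,0,0],[0,0,0]],[[0.012,0,0],[0,0,0]]]' --claw -1 --newtons 40

```text
time: 3.33
tool_pos: [0.6035, 0.0794, 0.1491]
tcp_rot: [-2.517, -1.878, 0.001]
wrist_force: [-4.0, 0.8, 5.1]
width: 0.14
grip_force: 39.1
```

Request:
play_rows --rows '[[[0.04,0,0.002],[0,0,0]],[[0.08,0,0.004],[0,0,0]],[[0.11,0,0.007],[0,0,0]],[[0.135,0,0.009],[0,0,0]],[[0.148,0,0.01],[0,0,0]],[[0.148,0,0.01],[0,0,0]],[[0.148,0,0.01],[0,0,0]],[[0.148,0,0.01],[0,0,0]]]'

```text
time: 4.0
tool_pos: [0.613, 0.1129, 0.1466]
tcp_rot: [2.517, 1.879, -0.008]
wrist_force: [-8.1, -6.0, 8.5]
width: 0.137
grip_force: 39.5
```

Request:
play_rows --rows '[[[0,0,0],[0,0,0]],[[0,0,0],[0,0,0]],[[0,0,0],[0,0,0]],[[0,0,0],[0,0,0]],[[0,0,-0.1],[0,0,0]],[[-0.1,0,-0.25],[0,0,0]],[[-0.25,0,-0.35],[0,0,0]],[[-0.4,0,-0.35],[0,0,0]],[[-0.5,0,-0.35],[0,0,0]],[[-0.5,0,-0.35],[0,0,0]],[[-0.5,0,-0.35],[0,0,0]],[[-0.5,0,-0.35],[0,0,0]]]' --claw 1

```text
time: 5.0
tool_pos: [0.5792, -0.005, 0.2335]
tcp_rot: [-2.518, -1.878, -0.001]
wrist_force: [0.4, 0.1, -0.5]
width: 1.003
grip_force: 0.0
```

```bash
python3 - <<'E'
from h import *
im,K,k,T=wrist("pics/w2.png")
E
```

```text
(no output)
```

View pics/w2.png

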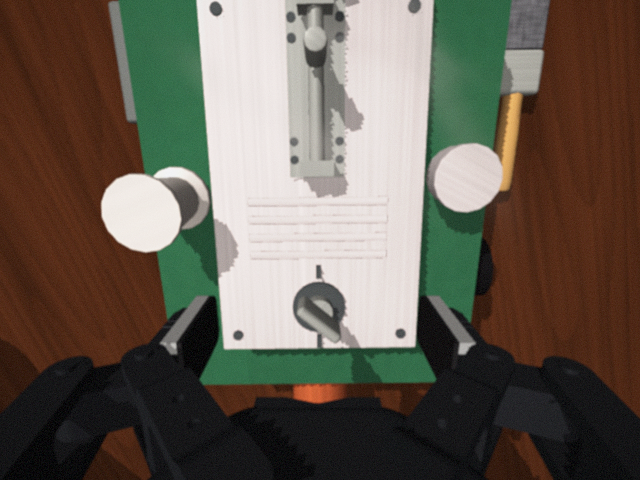

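```bash
python3 - <<'E'
from h import *
im,K,k,T=wrist()
g=lambda p,z:ray(K,k,T,p,z)
r1=g((319,271),.1407+.001);r2=g((319,341),.1445+.001);print("ribs",r1,r2,np.linalg.norm(r1-r2),(r1+r2)/2)
kn=g((316,38),.1765);print("knob",kn)
z=.1766;A=g((303,304),z);B=g((336,335),z);d=A-B
print("wing",(A+B)/2,np.linalg.norm(d),np.degrees(np.arctan2(d[1],d[0])))
cv2.imwrite("pics/w2c.png",cv2.resize(im[255:355,255:395,::-1],(784,560),interpolation=cv2.INTER_CUBIC))
E
```

```text
ribs [ 0.57457364 -0.0257966   0.1417    ] [ 0.55848901 -0.08018719  0.1455    ] 0.05684620817776971 [ 0.56653133 -0.0529919   0.1436    ]
knob [0.61372759 0.11277368 0.1765    ]
wing [ 0.5691112  -0.04548264  0.1766    ] 0.03152619704938853 117.05362679514448
```

View pics/w2c.png

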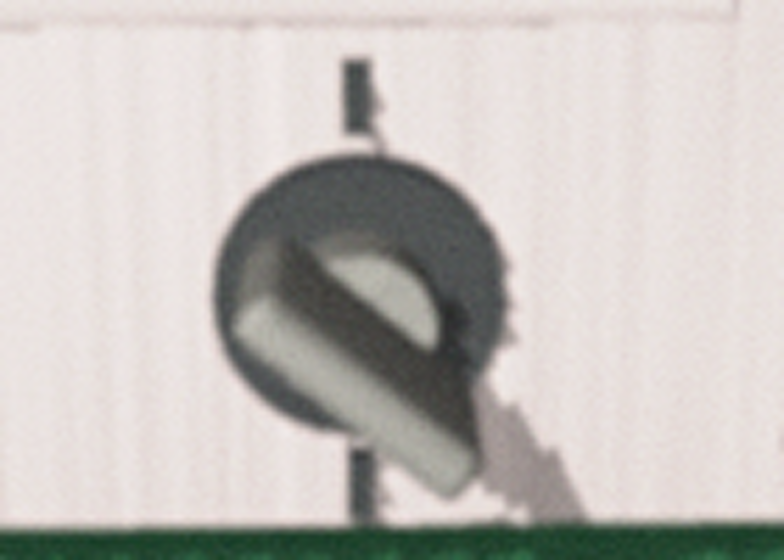

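```bash
python3 - <<'E'
from h import *
im,K,k,T=wrist()
g=lambda p,z:ray(K,k,T,p,z)
z=.1766;A=g((299.8,310.4),z);B=g((338.4,340.4),z);d=A-B;m=(A+B)/2;a=np.arctan2(d[1],d[0])
print("wing",m,np.linalg.norm(d),np.degrees(a),np.degrees(a)-73.4)
p=np.array([.567,-.0515])
zg=z-.008-.019+.001
print(zg,move([*p,zg+.05],down(a)),move([*p,zg],down(a)))
E
```

```text
wing [ 0.56766349 -0.04926898  0.1766    ] 0.03392404532179048 122.33658242951192 48.936582429511915
0.1506 (array([-0.1955,  0.007 ,  0.1305]), array([-9.0000e-04, -6.0000e-04, -1.0846e+00])) (array([-0.1955,  0.0072,  0.3305]), array([-9.0000e-04, -6.0000e-04, -1.0846e+00]))
```

Request:
play_rows --rows '[[[-0.1955,0.007,0.08],[0,0,-1]],[[-0.1955,0.007,0.08],[0,0,-1]],[[-0.1955,0.007,0.08],[0,0,-1]],[[-0.1955,0.007,0.08],[0,0,-1]],[[-0.1955,0.007,0.08],[0,0,-1]],[[-0.1955,0.007,0.08],[0,0,-1]],[[-0.1955,0.007,0.08],[0,0,-1]],[[-0.1955,0.007,0.08],[0,0,-1]]]'

```text
time: 5.82
tool_pos: [0.5671, -0.0516, 0.2134]
tcp_rot: [-1.604, -2.701, 0.0]
wrist_force: [0.1, -0.6, 0.1]
width: 1.0
grip_force: 0.0
```

```bash
python3 - <<'E'
from h import *
print(move([.567,-.0515,.1506],down(np.radians(122))))
E
```

```text
(array([ 2.000e-04, -1.000e-04,  2.511e-01]), array([-0.0004, -0.0006, -0.0756]))
```

Request:
play_rows --rows '[[[0,0,0.13],[0,0,-0.076]],[[0,0,0.22],[0,0,-0.076]],[[0,0,0.25],[0,0,-0.076]],[[0,0,0.25],[0,0,-0.076]]]'

```text
time: 6.15
tool_pos: [0.5647, -0.0517, 0.1482]
tcp_rot: [-1.524, -2.741, 0.003]
wrist_force: [-0.6, -0.0, -0.0]
width: 0.998
grip_force: 0.0
```

Request:
play_rows --rows '[[[0,0,0],[0,0,0]],[[0,0,0],[0,0,0]],[[0,0,0],[0,0,0]],[[0,0,0],[0,0,0]],[[0,0,0],[0,0,0]],[[0,0,0],[0,0,0]],[[0,0,0],[0,0,0]],[[0,0,0],[0,0,0]]]' --claw -1 --newtons 40

```text
time: 6.82
tool_pos: [0.5666, -0.0533, 0.1517]
tcp_rot: [1.526, 2.746, -0.002]
wrist_force: [-2.9, -4.3, 2.2]
width: 0.184
grip_force: 39.0
```

Request:
play_rows --rows '[[[0,0,0],[0,0,0]],[[0,0,0],[0,0,0]],[[0,0,-0.032],[0,0,0]],[[0,0,-0.032],[0,0,0]]]' --claw -0.3

```text
time: 7.15
tool_pos: [0.5678, -0.0523, 0.1607]
tcp_rot: [1.525, 2.744, 0.002]
wrist_force: [0.1, 0.1, 0.8]
width: 0.354
grip_force: 0.0
```

Request:
play_rows --rows '[[[0,0,0],[0,0,0]],[[0,0,0],[0,0,0]],[[0,0,0],[0,0,0]],[[0,0,0],[0,0,0]],[[0,0,0],[0,0,0]],[[0,0,0],[0,0,0]]]' --claw -1

```text
time: 7.65
tool_pos: [0.5669, -0.0527, 0.1593]
tcp_rot: [1.526, 2.746, -0.0]
wrist_force: [1.3, -0.2, 0.8]
width: 0.081
grip_force: 41.4
```

Request:
play_rows --rows '[[[0,0,0],[0,0,0.1]],[[0,0,0],[0,0,0.2]],[[0,0,0],[0,0,0.3]],[[0,0,0],[0,0,0.4]],[[0,0,0],[0,0,0.5]],[[0,0,0],[0,0,0.6]],[[0,0,0],[0,0,0.7]],[[0,0,0],[0,0,0.7]]]'

```text
time: 8.32
tool_pos: [0.5663, -0.053, 0.1591]
tcp_rot: [-2.216, -2.226, 0.002]
wrist_force: [-1.2, -2.2, 1.6]
width: 0.082
grip_force: 38.9
```

Request:
play_rows --rows '[[[0,0,0],[0,0,0.1]],[[0,0,0],[0,0,0.2]],[[0,0,0],[0,0,0.3]],[[0,0,0],[0,0,0.378]],[[0,0,0],[0,0,0.378]],[[0,0,0],[0,0,0.378]],[[0,0,0],[0,0,0.378]]]'

```text
time: 8.9
tool_pos: [0.566, -0.053, 0.1589]
tcp_rot: [-2.517, -1.879, 0.003]
wrist_force: [-4.3, -3.0, 1.0]
width: 0.082
grip_force: 39.1
```

Request:
play_rows --rows '[[[0,0,0],[0,0,0]],[[0,0,0],[0,0,0]],[[0,0,0],[0,0,0]],[[0,0,0],[0,0,0]],[[0,0,-0.1],[0,0,0]],[[0,0,-0.2],[0,0,0]],[[0,0,-0.3],[0,0,0]],[[0,0,-0.3],[0,0,0]],[[0,0,-0.3],[0,0,0]]]' --claw 1

```text
time: 9.65
tool_pos: [0.5685, -0.0526, 0.2367]
tcp_rot: [2.516, 1.875, 0.006]
wrist_force: [0.7, 0.4, 0.3]
width: 1.002
grip_force: 0.0
```

```bash
python3 - <<'E'
from h import *
im,K,k,T=wrist("pics/w3.png")
st=bot.read_state()
x=R.from_rotvec(st["tcp_rot"]).as_matrix()[:,0];print(np.degrees(np.arctan2(x[1],x[0])))
E
```

```text
73.37881736702418
```

View pics/w3.png

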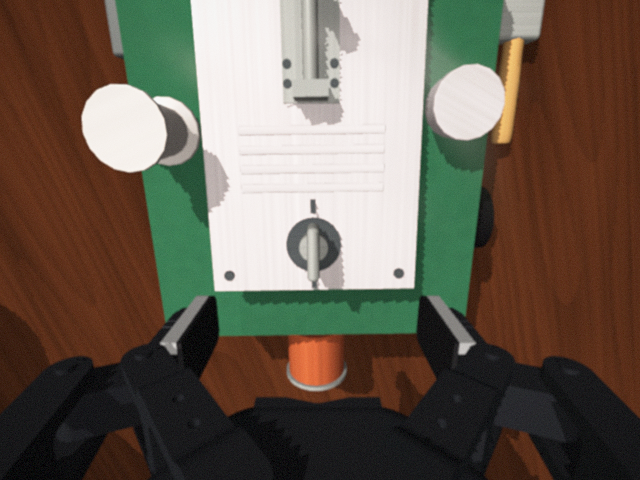

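Request:
play_rows --rows '[[[0,0,0.12],[0,0,0]],[[0,0,0.24],[0,0,0]],[[0,0,0.33],[0,0,0]],[[0,0,0.37],[0,0,0]],[[0,0,0.4],[0,0,0]],[[0,0,0.43],[0,0,0]],[[0,0,0.45],[0,0,0]],[[0,0,0.45],[0,0,0]],[[0,0,0.45],[0,0,0]]]'

```text
time: 10.45
tool_pos: [0.5672, -0.0527, 0.123]
tcp_rot: [2.519, 1.876, 0.001]
wrist_force: [-4.1, 0.2, 5.7]
width: 0.998
grip_force: 2.4
```

Request:
play_rows --rows '[[[0,0,0.01],[0,0,0]],[[0,0,0.02],[0,0,0]],[[0,0,0.03],[0,0,0]],[[0,0,0.03],[0,0,0]],[[0,0,0.03],[0,0,0]]]'

```text
time: 10.87
tool_pos: [0.5677, -0.0529, 0.1167]
tcp_rot: [2.518, 1.876, 0.002]
wrist_force: [-2.9, -0.8, 7.6]
width: 1.001
grip_force: 3.9
```

Request:
play_rows --rows '[[[0,0,0.01],[0,0,0]],[[0,0,0.016],[0,0,0]],[[0,0,0.016],[0,0,0]],[[0,0,0.016],[0,0,0]]]'

```text
time: 11.2
tool_pos: [0.5678, -0.0529, 0.1144]
tcp_rot: [2.518, 1.876, 0.002]
wrist_force: [-6.7, -0.2, 16.1]
width: 1.001
grip_force: 8.1
```

Request:
play_rows --rows '[[[0,0,0.006],[0,0,0]],[[0,0,0.006],[0,0,0]],[[0,0,0.006],[0,0,0]],[[0,0,0.006],[0,0,0]]]'

```text
time: 11.53
tool_pos: [0.5679, -0.053, 0.1141]
tcp_rot: [2.518, 1.876, 0.002]
wrist_force: [-9.0, 0.3, 22.2]
width: 0.998
grip_force: 11.1
```

```bash
python3 - <<'E'
from h import *
wrist("pics/w4.png")
c=cams.read_camera("side");cv2.imwrite("pics/s4.png",cv2.resize(c["image"][190:350,240:440,::-1],(750,600),interpolation=cv2.INTER_CUBIC))
E
```

```text
(no output)
```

View pics/s4.png

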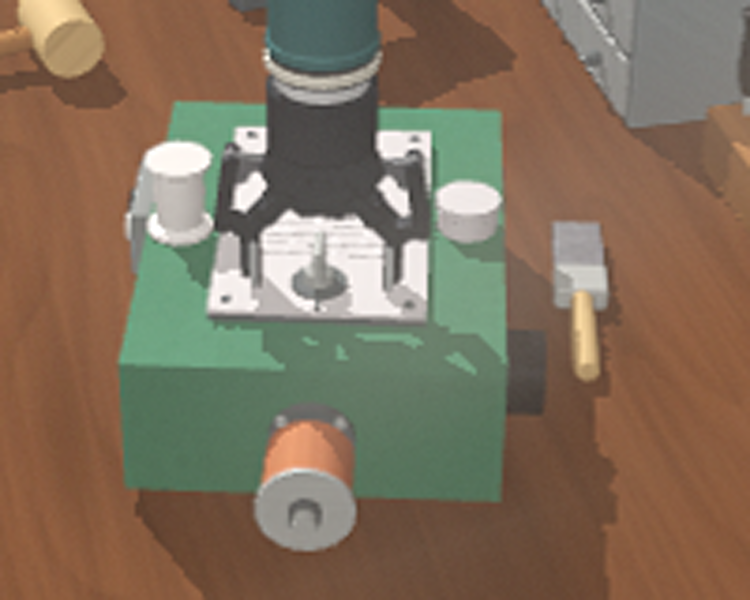

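The side view shows both fingertips on the cover either side of the wing (around 250,270 and 393,270). The free edge is flat on the frame (y≈318), the wing is in line, and the tin and spool haven't moved. It's solid: 6 N more push moved it only 0.3 mm.

```bash
python3 -c "
from workcell import bot
print(bot.finish_job())"
```

```text
the job is handed in; nothing more can be done
None
```

I slid the bolt home, turned the wing into line with its slot, and handed the job in with the gripper still pressing the cover flat on the frame at about 22 N; the judge's verdict was not shown.

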